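Load the barrel tumbler and set its speed

TASK

Get the tumbler ready for its next run: lift the filled black barrel off its wooden cradle and lay it on the two rollers, its end close up to the blue drive housing so that it holds the orange-tipped switch lever down, and do not drop it. Then turn only the black inner knob of the dial clockwise until its white line points at the red line on the grey outer ring; the ring is the preset for this batch and must keep its setting. Leave the other things on the bench where they are.

Things in the scene. Friction and masses are not known exactly. Their poses are not given: they have to be found in the camera images.
- tumbler: barrel tumbler fixed to the bench, 130 (x) x 223 (y) x 78 mm; origin at the centre of its underside, z 0; at yaw 0 its front faces -x. Blue drive housing on the right: y -111.5 to -21.5 mm, top at z 78, dial on it (vertical axis at x 0, y -66.5). Roller bay on the left: y -21.5 (housing wall) to +103.5 mm (blue bearing plate, 112 wide, top at z 50)
- barrel_seat (a point): where the barrel's centre belongs: x 0, y 29.5, z 60.4 mm of the tumbler, the barrel's axis along the tumbler's y, its end 5 mm from the housing wall. From 5 mm nearer the housing (touching) to 4 mm farther from it, the barrel holds the lever down. Two free-turning black rubber rollers, radius 10, lie along y with axes at x -26 and +26, z 30 (tops at z 40)
- barrel: loose closed black ribbed rubber barrel, diameter 60, length 92 mm along its own y, 0.6 kg (+-30 %); at its +y end a brass lid nut, diameter 17, sticks out 10 mm more. Lies level on the cradle, its y within 0.45 rad of the tumbler's (its plain end then faces the housing: keep it so). Origin on its surface, underneath at the start; turns with it. Grip across its diameter from above
- barrel_center (a point): middle of the barrel, on its axis, 40.5 mm above the bench on the cradle; there and on the rollers fingertips may go down to 14 mm below it
- cradle: wooden cradle fixed to the bench, 84 x 84 mm, with two dowels along its y that carry the barrel (barrel's y along cradle's y); the dowels' tops are at z 18 and reach x = -28 and +28 mm; origin under its centre
- switch_lever (a joint): hinged lever of the barrel-presence switch, between the rollers, 9 to 15 mm from the housing wall: 0 when up, about 0.35 rad when the barrel holds it down (it has closed above 0.25), 0.5 at its stop; light spring, under 1 N
- lever_tip (a point): top of the orange roller at the lever's end; about 37 mm above the bench when up, 30 mm when held down
- speed_knob (a joint): black round inner knob of the dial: diameter 32 to 33 mm, a 37 mm skirt on its lowest 5 mm; base at z 94.5, top at z 114.5 mm; 0 to 4.71 rad, grows clockwise seen from above; stays where left, turns with 0.03 N m. At 0 its white line points to the tumbler's front left (135 deg from +x towards +y). It reads the same angle as the ring when the lines meet
- knob_line (a point): outer end of the knob's white line, on the knob's top face, 16 mm from the dial's axis
- knob_top (a point): centre of the knob's top face, on the dial's vertical axis
- preset_ring (a joint): grey outer ring of the dial round the knob: diameter 63 mm, z 79 to 94 mm; the same zero and sense as the knob; turns very easily (0.012 N m), so fingers must stay off it
- ring_line (a point): middle of the ring's red line, on the ring's top face, 24 mm from the dial's axis; its x axis points outward along the line
- pink_tray: bystander: pink tray of rings, 60 x 70 x 16 mm; origin under its centre
- blue_tin: bystander: round blue and white tin, 63 x 63 x 22 mm; origin under its centre
- loupe: bystander: black eye loupe, 35 x 35 x 26 mm; origin under its centre
- red_pliers: bystander: flat pliers with red handles, 42 x 120 x 12 mm, long along its y; origin under its centre
- bur_drum: bystander: turned wooden drum with polishing points, 48 x 48 x 102 mm; origin under its centre

How it is judged:
By the outcome, as a careful person would: the job done as asked, in the order asked, and still so for the second after the job is handed in, with the robot touching nothing.
It also fails if it takes over 58 s, if anything falls off the work surface, if the arm or the gripper's body presses on something with over 40 N, if the wrist force passes 120 N, or if a joint passes its speed limit or range.

ROBOT

A 6-joint arm with a two-finger parallel gripper is mounted at the origin on a cart in front of the work surface, level with it; the furniture and walls round the work are solid. World frame = base frame: x ahead of the robot, y to its left, z up, the work surface at z = 0. Lengths are in m, angles in rad, forces in N, time in s.
With the tool pointing down it reaches from about 0.35 to 0.85 m from the base axis. Payload 8.1 kg.
Tool frame: the origin (TCP) lies on the mounting face of the last link; the fingertips stand 186 mm ahead of it and the grasp point (between the pads) lies 167 mm ahead of it (robot.finger_overhang is the distance from the TCP to the fingertips, in m); z points along the fingers, y is the line along which they close (so a half turn about z gives the same grasp; the last joint's range is limited). The gripper opens to 93 mm and grips with 3 to 60 N. Pads are 15 mm wide; open, the fingers measure 128 mm over their backs; the gripper's body (75 mm by 188 mm) begins 65 mm behind the grasp point.
Start: joints at [1.207, 0.13, 1.488, -0, 1.523, -0.085], TCP at [0.165, 0.577, 0.405] pointing down, gripper open.
Joint ranges: [-2.96, 2.96], [-0.89, 2.26], [0.02, 2.5], [-1.34, 4.48], [0, 2.73], [-2.66, 2.66]. Speed limits (rad/s): [2.39, 2.39, 2.79, 3.14, 3.14, 3.14].

INTERFACE

Orientations are given as a rotation vector (axis times angle).
In Python, from plant import readout, read_camera, get_calibration, job, robot gives the robot as it stands.
- The arm moves only by the shell command python3 -m handwheel 'ROWS' [FORCE]. ROWS is JSON, a list of rows, each a list of 5 numbers: the shift along the world's x, y, z in cm, then the turn about the world's z in rad, then the closure, from 0 (fully open) to 1 (shut). In form: [[tx, ty, tz, spin, gripper], ...]. A call has 1 to 10 rows; each row shifts and turns the commanded pose from where the row before left it; what a row does not reach is not made up. A row lasts 1/8 s, in which the tool goes at most 62.5 mm and 10.7 degrees, less where a joint would pass 70% of its speed; a pose out of reach is approached as far as the arm can. A call is refused whole if a number of a shift passes 6.25 or a number of a turn 0.188, either way. A call with a gripper value outside its range is refused whole. The fingers move at their own pace and stop on an object; FORCE is the grip in N (left out, the last holds). Time passes only in rows, so rows that do not move let the fingers close. It gives the time, the measured TCP pose, the force, the opening and the grip force at its end, in the units of the state.
- readout.read_state(): the state, without advancing time (a new reading comes with each control period).
- read_camera(name): name is "scene" or "top"; returns the picture (420x560x3 uint8, red, green, blue); there is no depth.
- get_calibration(name): a dict with "fovy" (degrees; the focal length in pixels is half the picture's height over the tangent of half this angle, whatever the lens; pixels are square), "cx", "cy" (the principal point, pixels), "dist_coeffs" ([k1, k2, p1, p2, k3] as OpenCV has them; the pictures are not rectified), "pose" (4x4, takes a point from camera to world coordinates). Camera axes: x right, y down, z forward; pixel columns grow to the right and rows downward; lengths in m; the calibration is good to about 2 mm. A picture is of the moment at which its call begins. get_calibration takes no time and is no camera call.
- job.close_job(): hands the job in; it is judged then, once.
The state is a dict: "t": time; "q": joint angles; "dq": joint speeds; "joint_torque": joint torques, N m; "tool_pos": TCP position; "orientation": TCP orientation; "force": force on the tool from outside, world axes, zero at the start; "wrist_torque": the same for the moment, N m; "opening": finger opening in m; "gripper_force": force on a finger pad.
Only numpy, scipy, OpenCV 4.12 (cv2) and the standard library are available. Lean on these libraries where they do the work, as an engineer would, in place of code of your own. Each camera call takes 0.05 s, during which the arm holds its last target. There are 200 camera calls.

## Working session

There is one attempt and no reset: what is moved stays moved. The work goes in short steps, Python scripts to look and compute and a shell command to move; the robot and the scene stay as the last step left them, time stands still between calls to the robot, and variables do not carry over. Pictures are saved under pics/ and viewed, at most 10 in all, crops included, and the job is handed in when it is done.

```bash
ls; mkdir -p pics; python3 - <<'E'
from plant import readout, read_camera, get_calibration, job, robot
import cv2,numpy as np
for n in ("scene","top"):
    im=read_camera(n); cv2.imwrite(f"pics/{n}0.png",im[:,:,::-1])
    c=get_calibration(n); print(n,c["fovy"],c["cx"],c["cy"],c["dist_coeffs"]); print(np.round(c["pose"],4).tolist())
s=readout.read_state(); print(s)
E
```

```text
pics
scene 44.92909804192345 286.4696642240355 215.47190943620433 [-0.18306248  0.          0.          0.          0.        ]
[[-0.9773, -0.1342, 0.164, 0.3922], [-0.2111, 0.6826, -0.6996, 0.9328], [-0.018, -0.7183, -0.6955, 0.8338], [0.0, 0.0, 0.0, 1.0]]
top 45.33987050160816 278.7585599281068 216.9899945643577 [-0.0544078  0.         0.         0.         0.       ]
[[0.0002, -0.9938, 0.1111, 0.439], [-1.0, -0.0004, -0.0022, 0.1813], [0.0023, -0.1111, -0.9938, 1.1369], [0.0, 0.0, 0.0, 1.0]]
{'t': 0.1, 'q': array([ 1.20658805e+00,  1.31084426e-01,  1.48916368e+00,  3.54846914e-05,
        1.52300035e+00, -8.54134489e-02]), 'dq': array([ 8.51168118e-04, -8.92001424e-04, -2.77747348e-03,  1.24256231e-03,
       -7.55356518e-05,  2.56867738e-04]), 'joint_torque': array([ 6.95345279e-04, -5.61344862e+01, -4.93093014e+01,  7.69293378e-02,
        2.92680028e-02,  2.16347473e-05]), 'tool_pos': array([0.16502524, 0.57664745, 0.4037965 ]), 'orientation': array([-4.36459442e-01, -3.11071777e+00,  2.52275073e-03]), 'force': array([ 0.14566682, -0.2574609 ,  0.22579165]), 'wrist_torque': array([ 0.00183131, -0.01402734, -0.00694911]), 'gripper_force': 0.0, 'opening': 0.09286579449567434}
```

View pics/scene0.png

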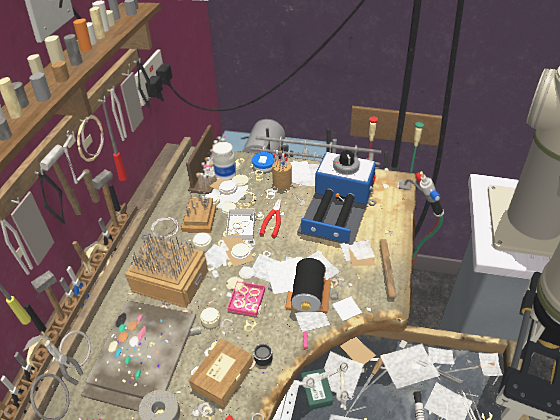

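View pics/top0.png

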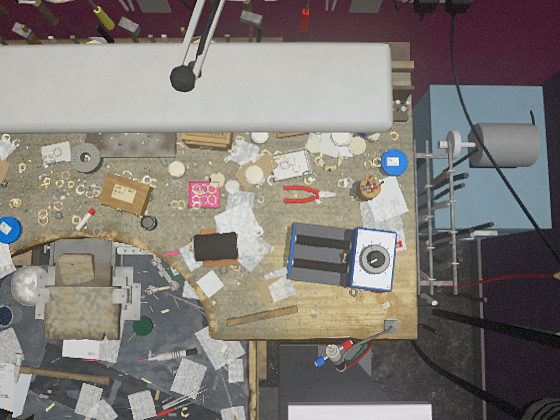

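The scene view shows the barrel on its cradle at about (310,285) and the tumbler at about (342,195). In the top view the barrel is at (216,247), the tumbler at (342,255) and the dial at (376,259). I'll zoom in.

```bash
python3 - <<'E'
import cv2,numpy as np
t=cv2.imread("pics/top0.png");s=cv2.imread("pics/scene0.png")
def crop(im,x0,y0,w,h,k):
    c=cv2.resize(im[y0:y0+h,x0:x0+w],None,fx=k,fy=k,interpolation=cv2.INTER_CUBIC)
    for i in range(0,w,10):
        cv2.line(c,(i*k,0),(i*k,4 if (x0+i)%50 else 12),(0,255,0),1)
        if (x0+i)%20==0: cv2.putText(c,str(x0+i),(i*k,20),0,.35,(0,255,0),1)
    for i in range(0,h,10):
        cv2.line(c,(0,i*k),(6,i*k),(0,255,0),1)
        if (y0+i)%20==0: cv2.putText(c,str(y0+i),(8,i*k+4),0,.35,(0,255,0),1)
    return c
a=np.zeros((600,800,3),np.uint8)
def put(c,x,y): a[y:y+c.shape[0],x:x+c.shape[1]]=c
put(crop(t,180,220,70,60,5),0,0)
put(crop(t,280,215,120,80,3),360,0)
put(crop(t,350,235,50,50,5),0,305)
put(crop(s,280,250,60,70,4),255,305)
put(crop(s,300,140,80,100,3),500,295)
cv2.imwrite("pics/z0.png",a)
E
```

```text
(no output)
```

View pics/z0.png

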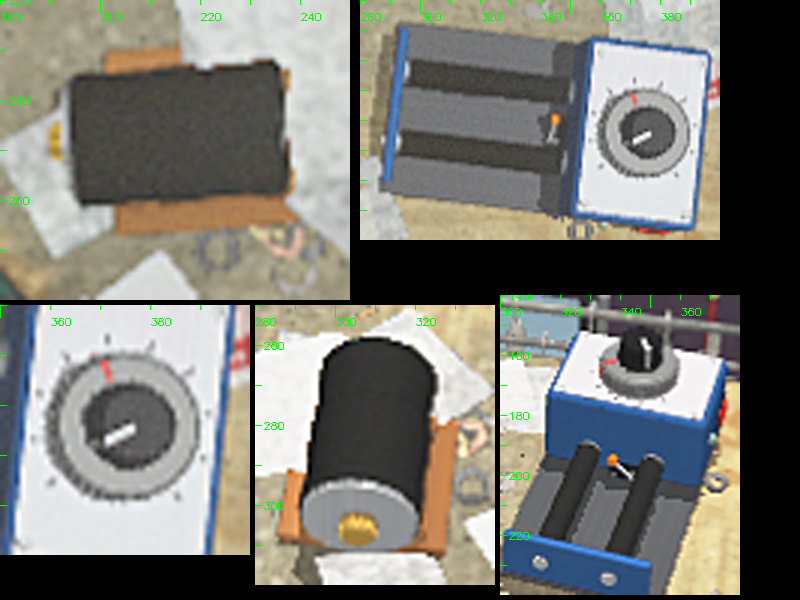

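```bash
cat > h.py <<'E'
import cv2,numpy as np
from scipy.optimize import least_squares
from scipy.spatial.transform import Rotation as R
from plant import readout, read_camera, get_calibration
def proj(n,P):
    c=get_calibration(n); f=210/np.tan(np.radians(c["fovy"]/2)); T=np.linalg.inv(np.array(c["pose"]))
    K=np.array([[f,0,c["cx"]],[0,f,c["cy"]],[0,0,1]])
    return cv2.projectPoints(np.atleast_2d(P).astype(float),cv2.Rodrigues(T[:3,:3])[0],T[:3,3],K,np.array(c["dist_coeffs"],float))[0][:,0]
def atz(n,uv,z):
    return least_squares(lambda p: proj(n,[p[0],p[1],z])[0]-uv,[.42,.1]).x
def place(p,L): 
    c,s=np.cos(p[2]),np.sin(p[2]); L=np.atleast_2d(L)
    return np.c_[p[0]+c*L[:,0]-s*L[:,1],p[1]+s*L[:,0]+c*L[:,1],L[:,2]]
def fit(obs,x0):
    r=least_squares(lambda p:np.concatenate([(proj(n,place(p,l))-uv).ravel() for n,l,uv in obs]),x0,loss='soft_l1')
    return r.x,r.fun.reshape(-1,2)
def st():
    s=readout.read_state(); o=R.from_rotvec(s["orientation"]).as_matrix()
    print("t",round(s["t"],2),"tcp",np.round(s["tool_pos"]*1000,1),"yaw_y",round(np.degrees(np.arctan2(o[1,1],o[0,1])),2),"tilt",np.round(o[:,2],3),"q",np.round(s["q"],2),"F",np.round(s["force"],1),"op",round(s["opening"]*1000,1),"gf",round(s["gripper_force"],1))
E
cat > m.py <<'E'
from h import *
t=lambda u,v:(280+(u-360)/3,215+v/3)
s=lambda u,v:(300+(u-500)/3,140+(v-295)/3)
top=[[(65,-21.5,78),t(593,38)],[(65,-111.5,78),t(711,54)],[(-65,-111.5,78),t(692,231)],[(-65,-21.5,78),t(573,213)],[(56,111.5,50),t(400,27)],[(-56,111.5,50),t(382,190)]]
sc=[[(65,-21.5,78),s(548,374)],[(-65,-21.5,78),s(706,408)],[(65,-111.5,78),s(580,331)],[(-65,-111.5,78),s(727,362)]]
for w in ("top","scene","both"):
    o=([("top",np.array(a)/1000,b) for a,b in top] if w!="scene" else [])+([("scene",np.array(a)/1000,b) for a,b in sc] if w!="top" else [])
    p,r=fit(o,[.42,.0,-.1]); print(w,np.round(p,4),np.round(r,1).tolist())
b=lambda u,v:(180+u/5,220+v/5); e=lambda u,v:(280+(u-255)/4,250+(v-305)/4)
tb=[[(30,46,40.5),b(70,76)],[(30,-46,40.5),b(282,62)],[(-30,-46,40.5),b(287,192)],[(-30,46,40.5),b(80,204)],[(0,56,40.5),b(48,142)]]
sb=[[(0,46,40.5),e(360,515)],[(0,56,40.5),e(357,528)]]
o=[("top",np.array(a)/1000,c) for a,c in tb]
B,r=fit(o,[.41,.3,.06]);print("barrel top",B,np.round(r,1).tolist())
o+=[("scene",np.array(a)/1000,c) for a,c in sb]
B,r=fit(o,[.41,.3,.06]);print("barrel both",B,np.round(r,1).tolist())
D=place(p,[0,-.0665,0])[0]; print("dial",D,"seat",place(p,[0,.0295,.0604]))
d=lambda u,v:(350+u/5,235+(v-305)/5)
for nm,uv,z in (("white",d(100,444),.1145),("whitein",d(133,427),.1145),("red",d(105.5,372),.094)):
    q=atz("top",uv,z)-D[:2]; print(nm,np.linalg.norm(q)*1e3,np.degrees(np.arctan2(q[1],q[0])-p[2]))
print("dialproj",proj("top",[D[0],D[1],.1145]),proj("top",[D[0],D[1],.094]))
st()
E
python3 m.py
```

```text
top [ 0.4747  0.0434 -0.119 ] [[-1.2, -0.9], [1.5, -1.2], [2.0, 1.2], [-0.9, 2.2], [-0.1, 0.8], [-0.2, -2.0]]
scene [ 0.4767  0.0306 -0.1461] [[-0.7, 1.3], [-0.1, 1.8], [-0.2, -5.6], [1.7, -5.2]]
both [ 0.4744  0.0432 -0.1245] [[-1.0, -0.7], [1.8, -0.8], [1.9, 1.6], [-1.0, 2.4], [0.1, 0.6], [-0.2, -2.2], [-1.1, 5.0], [0.4, 5.0], [-1.2, -2.4], [1.4, -2.5]]
barrel top [0.49631866 0.31622166 0.06671646] [[0.1, -0.8], [-0.4, -0.8], [0.2, 0.7], [-0.6, 1.0], [0.6, -0.0]]
barrel both [0.49583223 0.31584807 0.07354408] [[0.2, -0.4], [-0.3, -0.7], [0.5, 0.7], [-0.3, 1.4], [0.8, 0.4], [-0.5, -0.1], [-0.3, 0.9]]
dial [ 0.4661454  -0.02275958  0.        ] seat [[0.47806485 0.07249758 0.0604    ]]
white 17.64530813371579 118.32605293934408
whitein 2.8948855282496178 87.39272865010832
red 25.811106291529757 29.55181131898369
dialproj [[378.0016807  259.63928615]] [[376.04274792 259.9055756 ]]
t 0.1 tcp [165.  576.6 403.8] yaw_y 74.03 tilt [-0.001 -0.002 -1.   ] q [ 1.21  0.13  1.49  0.    1.52 -0.09] F [ 0.1 -0.3  0.2] op 92.9 gf 0.0
```

```bash
cat >> m.py <<'E'
print("----")
o=[("top",np.array(a)/1000,b) for a,b in top]
o+=[("top",np.array([0,-66.5,94])/1e3,(374.7,259.1)),("top",np.array([0,-66.5,114.5])/1e3,(376,258.4)),("scene",np.array([0,-66.5,94])/1e3,(346.5,164)),("scene",np.array([0,-66.5,114.5])/1e3,(347,155))]
p,r=fit(o,[.42,.0,-.1]); print(np.round(p,4),np.round(r,1).tolist())
np.save("tumb.npy",p); np.save("bar.npy",B)
a=np.linspace(0,6.29,60)
circ=lambda r,z:np.c_[r*np.cos(a),-66.5+r*np.sin(a),0*a+z]
rect=lambda x,y0,y1,z:np.array([(x,y0,z),(x,y1,z),(-x,y1,z),(-x,y0,z),(x,y0,z)],float)
curves=[circ(31.5,94),circ(16.3,114.5),rect(65,-111.5,-21.5,78),rect(56,103.5,111.5,50),rect(65,-111.5,111.5,0)]
def ov(n,x0,y0,w,h,k):
    im=cv2.imread(f"pics/{n}0.png"); c=cv2.resize(im[y0:y0+h,x0:x0+w],None,fx=k,fy=k,interpolation=cv2.INTER_CUBIC)
    for i,L in enumerate(curves):
        q=(proj(n,place(p,L/1000))-[x0,y0]+.5)*k
        cv2.polylines(c,[q.astype(np.int32)],False,[(0,255,0),(255,0,255),(0,255,255),(0,200,255),(255,255,0)][i],1)
    return c
A=ov("top",282,218,118,80,4);S=ov("scene",300,140,80,100,4)
z=np.zeros((400,800,3),np.uint8); z[:320,:472]=A; z[:400,480:800]=S
cv2.imwrite("pics/ov.png",z)
E
python3 m.py | sed -n '/----/,$p'
```

```text
----Traceback (most recent call last):
  File "m.py", line 25, in <module>
    p,r=fit(o,[.42,.0,-.1]); print(np.round(p,4),np.round(r,1).tolist())
        ~~~^^^^^^^^^^^^^^^^
  File "h.py", line 15, in fit
    r=least_squares(lambda p:np.concatenate([(proj(n,place(p,l))-uv).ravel() for n,l,uv in obs]),x0,loss='soft_l1')
    return func(*args, **kwargs)
    result = trf(vector_fun.fun, vector_fun.jac, x0, f0, J0, lb, ub, ftol, xtol,
                 gtol, max_nfev, x_scale, loss_function, tr_solver,
                 tr_options.copy(), verbose, callback=callback_wrapped)
    return trf_no_bounds(
        fun, jac, x0, f0, J0, ftol, xtol, gtol, max_nfev, x_scale,
        loss_function, tr_solver, tr_options, verbose, callback=callback)
    J = jac(x)
    self._update_jac()
    ~~~~~~~~~~~~~~~~^^
    self.J = self.jac_wrapped(xp_copy(self.x), f0=self.f)
             ~~~~~~~~~~~~~~~~^^^^^^^^^^^^^^^^^^^^^^^^^^^^
    J, dct = approx_derivative(
             ~~~~~~~~~~~~~~~~~^
        self.fun,
        ^^^^^^^^^
    ...<2 lines>...
        **self.finite_diff_options,
        ^^^^^^^^^^^^^^^
[... 396 characters left out ...]
^
    f = np.atleast_1d(self.fun(x, *self.args, **self.kwargs))
                      ~~~~~~~~^^^^^^^^^^^^^^^^^^^^^^^^^^^^^^
    return np.atleast_1d(self.fun(x))
                         ~~~~~~~~^^^
    return self.f(x, *self.args, **self.kwargs)
           ~~~~~~^^^^^^^^^^^^^^^^^^^^^^^^^^^^^^
  File "h.py", line 15, in <lambda>
    r=least_squares(lambda p:np.concatenate([(proj(n,place(p,l))-uv).ravel() for n,l,uv in obs]),x0,loss='soft_l1')
                                              ~~~~^^^^^^^^^^^^^^
  File "h.py", line 6, in proj
    c=get_calibration(n); f=210/np.tan(np.radians(c["fovy"]/2)); T=np.linalg.inv(np.array(c["pose"]))
ValueError: time passes only in moves, steps and waits
```

```bash
sed -i 's/^def proj/_C={n:get_calibration(n) for n in ("top","scene")}\ndef proj/; s/c=get_calibration(n); f/c=_C[n]; f/' h.py
python3 m.py | sed -n '/----/,$p'
```

```text
----
[ 0.4752  0.0454 -0.1195] [[-2.1, -1.2], [0.6, -1.4], [1.1, 1.0], [-1.9, 2.0], [-1.0, 0.5], [-1.1, -2.3], [0.3, 0.3], [1.0, 0.7], [-0.2, -3.4], [-0.2, -1.3]]
```

View pics/ov.png

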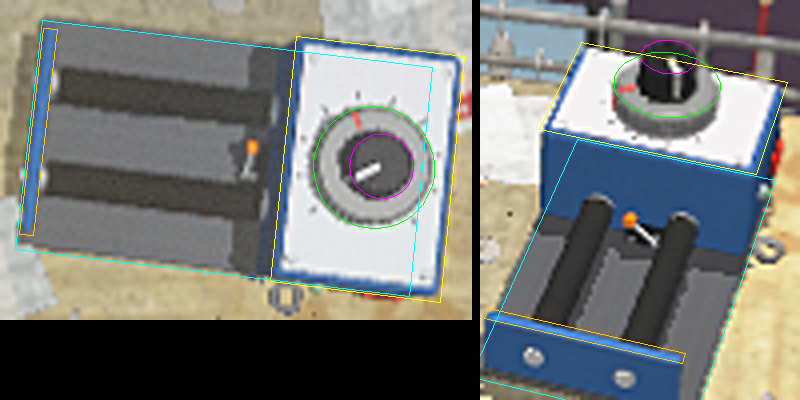

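The overlay fits the housing top, the bearing plate and the ring to about 1 px (2–3 mm). The estimates are:

- **Tumbler:** (0.475, 0.046), yaw -0.12.
- **Barrel:** (0.496, 0.316), yaw 0.07, with the nut towards +y.

Next I move above the barrel.

```bash
python3 -m handwheel '[[3.3,-2.6,0,-0.122,0],[3.3,-2.6,0,-0.122,0],[3.3,-2.6,0,-0.122,0],[3.3,-2.6,0,-0.122,0],[3.3,-2.6,0,-0.122,0],[3.3,-2.6,0,-0.122,0],[3.3,-2.6,0,-0.122,0],[3.3,-2.6,0,-0.122,0],[3.3,-2.6,0,-0.122,0],[3.3,-2.6,0,-0.122,0]]' 30; python3 -c "
from h import *; st()"
```

```text
t: 1.35
tool_pos: [0.4959, 0.3158, 0.4042]
orientation: [-2.144, -2.295, 0.001]
force: [0.2, 0.6, -0.2]
opening: 0.093
gripper_force: 0.0
t 1.35 tcp [495.9 315.8 404.2] yaw_y 3.9 tilt [-0.001 -0.    -1.   ] q [0.48 0.1  1.52 0.   1.52 0.41] F [ 0.2  0.6 -0.2] op 93.0 gf 0.0
```

```bash
python3 -m handwheel '[[0,0,-3,0,0],[0,0,-3,0,0],[0,0,-3,0,0],[0,0,-3,0,0],[0,0,-2,0,0],[0,0,-2,0,0],[0,0,-1,0,0],[0,0,-1,0,0],[0,0,-1,0,0],[0,0,0,0,0]]'; python3 - <<'E'
from h import *
st(); cv2.imwrite("pics/g1.png",read_camera("top")[:,:,::-1])
im=cv2.imread("pics/g1.png"); s=read_camera("scene")[:,:,::-1]
a=np.hstack([cv2.resize(im[210:290,170:270],None,fx=4,fy=4),cv2.resize(s[240:320,260:360],None,fx=4,fy=4)])
cv2.imwrite("pics/g1.png",a)
E
```

```text
t: 2.6
tool_pos: [0.4948, 0.3167, 0.214]
orientation: [-2.14, -2.3, 0.002]
force: [0.2, -0.9, -0.8]
opening: 0.0933
gripper_force: 0.0
t 2.6 tcp [494.8 316.7 214. ] yaw_y 4.12 tilt [-0.001 -0.001 -1.   ] q [0.48 0.27 1.7  0.   1.18 0.41] F [ 0.2 -0.9 -0.8] op 93.3 gf 0.0
```

View pics/g1.png

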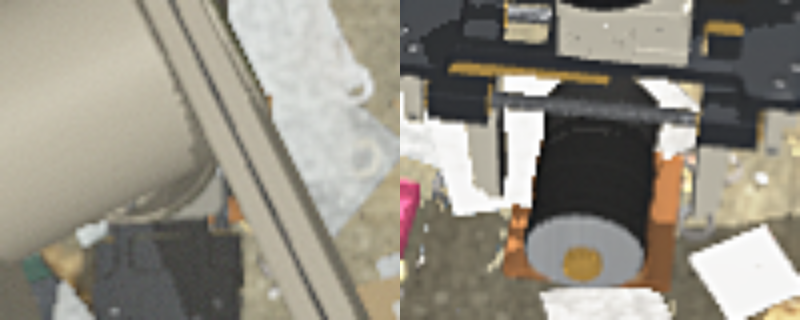

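In the scene view the fingers stand either side of the barrel, with gaps of about 40 px on each side. I'll close them.

```bash
python3 -m handwheel '[[0,0,0,0,0.3],[0,0,0,0,0.5],[0,0,0,0,0.5],[0,0,0,0,0.5],[0,0,0,0,0.5],[0,0,0,0,0.5]]' 35
```

```text
t: 3.45
tool_pos: [0.4959, 0.317, 0.2154]
orientation: [2.139, 2.299, 0.004]
force: [5.0, -0.1, 0.2]
opening: 0.0593
gripper_force: 35.0
```

```bash
python3 -m handwheel '[[0,0,0.5,0,0.5],[0,0,1,0,0.5],[0,0,1.5,0,0.5],[0,0,2,0,0.5],[0,0,2,0,0.5],[0,0,2,0,0.5],[0,0,0,0,0.5]]'; python3 -c "
from h import *; st()"
```

```text
t: 4.32
tool_pos: [0.496, 0.3173, 0.3079]
orientation: [2.139, 2.299, 0.007]
force: [0.4, -0.0, -4.2]
opening: 0.059
gripper_force: 35.0
t 4.33 tcp [496.  317.3 307.9] yaw_y 4.13 tilt [ 0.004  0.002 -1.   ] q [0.48 0.16 1.63 0.   1.34 0.41] F [ 0.4 -0.  -4.2] op 59.0 gf 35.0
```

```bash
python3 -m handwheel '[[-0.1,-1.5,0,-0.022,0.5],[-0.2,-2.5,0,-0.025,0.5],[-0.2,-2.9,0,-0.025,0.5],[-0.2,-2.9,0,-0.025,0.5],[-0.2,-2.9,0,-0.025,0.5],[-0.2,-2.9,0,-0.025,0.5],[-0.2,-2.8,0,-0.025,0.5],[-0.1,-2.2,0,-0.02,0.5],[-0.1,-1.5,0,0,0.5],[0,0,0,0,0.5]]'; python3 - <<'E'
from h import *
st(); t=read_camera("top")[:,:,::-1]; s=read_camera("scene")[:,:,::-1]
a=np.hstack([cv2.resize(t[200:320,260:400],None,fx=2.8,fy=2.8),cv2.resize(s[130:250,270:410],None,fx=2.8,fy=2.8)])
cv2.imwrite("pics/g2.png",a)
E
```

```text
t: 5.58
tool_pos: [0.4797, 0.0948, 0.3041]
orientation: [-2.352, -2.082, 0.002]
force: [-0.2, 1.1, -4.4]
opening: 0.0589
gripper_force: 35.0
t 5.58 tcp [479.7  94.8 304.1] yaw_y -6.97 tilt [-0.001 -0.    -1.   ] q [ 0.09 -0.1   1.91 -0.    1.33  0.21] F [-0.2  1.1 -4.4] op 58.9 gf 35.0
```

View pics/g2.png

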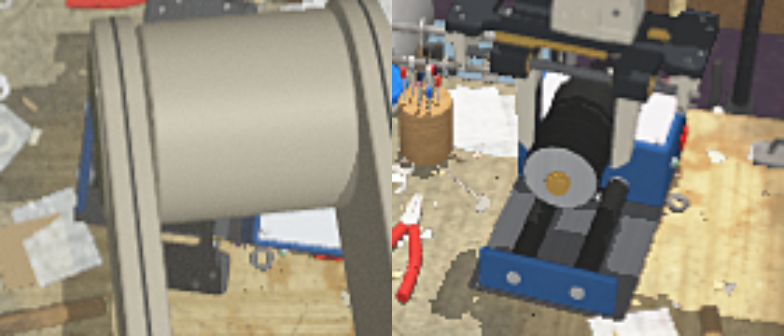

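The barrel is over the bay in line with the rollers, nut outward at about (557,183) in the picture. I'll lower it to just above the lever and move it towards the wall.

```bash
python3 -m handwheel '[[0,0,-1.5,0,0.5],[0,0,-1.5,0,0.5],[0,0,-1.5,0,0.5],[0,0,-1,0,0.5],[0,0,-0.6,0,0.5],[-0.06,-0.5,0,0,0.5],[-0.06,-0.5,0,0,0.5],[-0.06,-0.5,0,0,0.5],[0,0,0,0,0.5]]'; python3 -c "
from h import *; st()"
```

```text
t: 6.8
tool_pos: [0.4784, 0.0804, 0.2441]
orientation: [2.351, 2.083, 0.001]
force: [-0.3, 0.5, -3.3]
opening: 0.0595
gripper_force: 35.0
t 6.8 tcp [478.4  80.4 244.1] yaw_y -6.92 tilt [ 0.001 -0.    -1.   ] q [ 0.06 -0.04  1.97 -0.    1.21  0.18] F [-0.3  0.5 -3.3] op 59.5 gf 35.0
```

```bash
python3 -m handwheel '[[-0.03,-0.25,0,0,0.5],[0,0,0,0,0.5]]'|grep -E 'pos|force'; python3 -m handwheel '[[-0.03,-0.2,0,0,0.5],[0,0,0,0,0.5]]'|grep -E 'pos|force'
```

```text
tool_pos: [0.478, 0.0782, 0.2438]
force: [-0.9, 0.7, -4.1]
gripper_force: 35.0
tool_pos: [0.4777, 0.0763, 0.2437]
force: [-0.5, 0.3, -4.6]
gripper_force: 35.0
```

```bash
python3 -m handwheel '[[-0.02,-0.2,0,0,0.5],[0,0,0,0,0.5]]'|grep -E 'pos|^force'; python3 -m handwheel '[[-0.02,-0.15,0,0,0.5],[0,0,0,0,0.5]]'|grep -E 'pos|^force'
```

```text
tool_pos: [0.4775, 0.0742, 0.2437]
force: [0.1, -0.0, -4.2]
tool_pos: [0.4773, 0.0728, 0.2437]
force: [-0.6, 0.4, -3.6]
```

```bash
python3 -m handwheel '[[-0.02,-0.15,0,0,0.5],[0,0,0,0,0.5]]'|grep -E 'pos|^force'
```

```text
tool_pos: [0.4771, 0.0713, 0.2437]
force: [0.0, -0.2, -4.1]
```

```bash
python3 -m handwheel '[[-0.02,-0.15,0,0,0.5],[0,0,0,0,0.5]]'|grep -E 'pos|^force'
```

```text
tool_pos: [0.4769, 0.0697, 0.2437]
force: [-0.8, -0.2, -5.0]
```

```bash
python3 -m handwheel '[[-0.02,-0.15,0,0,0.5],[0,0,0,0,0.5]]'|grep -E 'pos|^force'
```

```text
tool_pos: [0.4768, 0.0688, 0.2439]
force: [0.2, 5.4, -3.9]
```

It touches the wall at tool y of about 0.069. I'll back off 4.5 mm and lower.

```bash
python3 -m handwheel '[[0.06,0.45,0,0,0.5],[0,0,-0.3,0,0.5],[0,0,-0.3,0,0.5],[0,0,-0.2,0,0.5],[0,0,0,0,0.5]]'|grep -E 'pos|^force'; python3 -m handwheel '[[0,0,-0.1,0,0.5],[0,0,0,0,0.5]]'|grep -E 'pos|^force'
```

```text
tool_pos: [0.4779, 0.0726, 0.2363]
force: [4.2, -1.8, -0.9]
tool_pos: [0.4782, 0.0726, 0.2358]
force: [4.6, -2.7, 2.7]
```

```bash
python3 -m handwheel '[[0,0,-0.1,0,0.5],[0,0,0,0,0.5]]'|grep -E 'pos|^force'
```

```text
tool_pos: [0.4786, 0.0726, 0.2352]
force: [5.9, -3.3, 4.7]
```

```bash
python3 -m handwheel '[[0.1,0.05,0,0,0.5],[0,0,0,0,0.5]]'|grep -E 'pos|^force'; python3 -m handwheel '[[0.05,0,-0.05,0,0.5],[0,0,0,0,0.5]]'|grep -E 'pos|^force'; python3 -c "
from h import *; st()"
```

```text
tool_pos: [0.4792, 0.0729, 0.235]
force: [2.9, -4.4, 5.9]
tool_pos: [0.4795, 0.0729, 0.2349]
force: [-1.2, -4.0, 12.2]
t 10.18 tcp [479.5  72.9 234.9] yaw_y -6.9 tilt [ 0.002 -0.001 -1.   ] q [ 0.05 -0.03  1.97 -0.    1.19  0.17] F [-1.2 -4.  12.2] op 59.3 gf 35.0
```

```bash
python3 -m handwheel '[[0,0,0,0,0.37],[0,0,0,0,0.34],[0,0,0,0,0.3],[0,0,0,0,0.2],[0,0,0,0,0.1],[0,0,0,0,0],[0,0,0,0,0]]' 8; python3 -m handwheel '[[0,0,2,0,0],[0,0,3,0,0],[0,0,4,0,0],[0,0,4,0,0],[0,0,2,0,0],[0,4,0,0,0],[0,5,0,0,0],[0,5,0,0,0],[0,5,0,0,0]]'; python3 -m handwheel '[[0,5,0,0,0],[0,5,0,0,0],[0,4,0,0,0],[0,0,0,0,0]]' >/dev/null; python3 - <<'E'
from h import *
st(); t=read_camera("top")[:,:,::-1]; s=read_camera("scene")[:,:,::-1]
cv2.imwrite("pics/top1.png",t);cv2.imwrite("pics/scene1.png",s)
a=np.zeros((500,800,3),np.uint8); a[:320,:472]=cv2.resize(t[218:298,282:400],None,fx=4,fy=4,interpolation=2); a[:500,480:800]=cv2.resize(s[125:250,300:380],None,fx=4,fy=4,interpolation=2)
cv2.imwrite("pics/g3.png",a)
E
```

```text
t: 11.05
tool_pos: [0.4788, 0.0734, 0.2332]
orientation: [-2.351, -2.084, 0.0]
force: [-0.0, 0.1, 0.1]
opening: 0.0922
gripper_force: 0.0
t: 12.18
tool_pos: [0.4786, 0.2649, 0.3833]
orientation: [2.351, 2.084, 0.001]
force: [1.3, -0.1, 0.4]
opening: 0.0932
gripper_force: 0.0
t 12.68 tcp [478.  405.8 382.5] yaw_y -6.7 tilt [-0.001  0.    -1.   ] q [0.62 0.21 1.44 0.   1.49 0.74] F [ 0.5 -1.  -0.2] op 93.3 gf 0.0
```

View pics/g3.png

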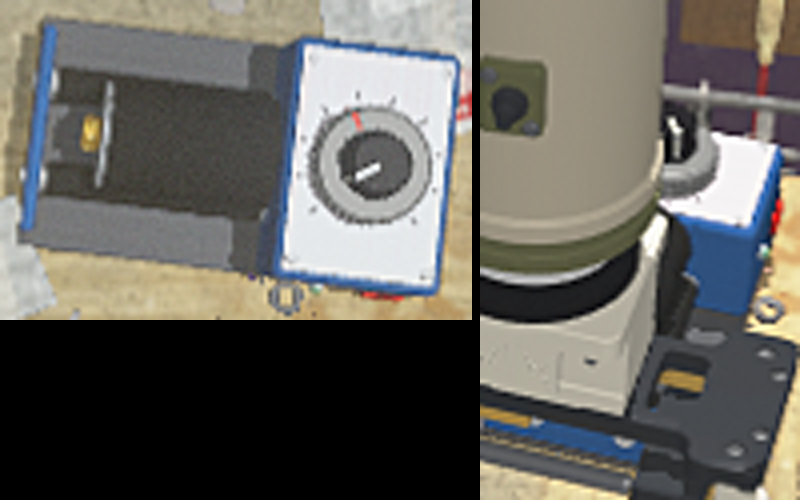

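The barrel lies in the bay, lid nut outward at about (91,133), and its plain end is at the housing. I'll measure the dial now.

```bash
cat > dial.py <<'E'
from h import *
import sys
im=cv2.imread(sys.argv[1]).astype(np.float32); x0,y0,w,h,k=350,230,52,58,8
c=cv2.resize(im[y0:y0+h,x0:x0+w],None,fx=k,fy=k,interpolation=cv2.INTER_CUBIC)
tu=lambda uv:(np.array(uv)+.5)/k-.5+[x0,y0]
a=np.linspace(0,6.29,80)
def hull(D,rz):
    q=np.vstack([proj("top",np.c_[D[0]+r*np.cos(a),D[1]+r*np.sin(a),0*a+z]) for r,z in rz])
    q=((q-[x0,y0]+.5)*k-.5).astype(np.float32); m=np.zeros(c.shape[:2],np.uint8); cv2.fillConvexPoly(m,cv2.convexHull(q).astype(np.int32),1); return m.astype(bool)
g=c.max(2); D=np.array([.4675,-.0205])
near=hull(D,[(.036,.079),(.036,.094)])
R1=[(.0315,.079),(.0315,.094)]; K1=[(.0185,.0945),(.0185,.0995),(.0163,.1145)]
red=near&(c[:,:,2]-c[:,:,1]>70)
def iou(m,rz):
    best=max(((np.sum(h&m)/np.sum(h|m)),x,y) for x in np.arange(.462,.474,.0005) for y in np.arange(-.027,-.012,.0005) for h in [hull((x,y),rz)])
    return best
r=iou(near&((g<205)|red),R1); print("ring",r)
inner=hull(r[1:],[(.022,.0945),(.022,.1145)])
kn=inner&(g<110); kn=cv2.morphologyEx(kn.astype(np.uint8),cv2.MORPH_CLOSE,np.ones((25,25)))>0
b=iou(kn,K1); print("knob",b)
D=(np.array(r[1:])+b[1:])/2; print("D",D)
yaw=np.load("tumb.npy")[2]
kin=hull(D,[(.0155,.1145)]); wh=kin&(g>150)
p=np.argwhere(wh)[:,::-1]; P=np.array([atz("top",tu(q),.1145) for q in p[::7]]); v=np.linalg.svd(P-P.mean(0))[2][0]; d=P.mean(0)-np.array(b[1:])
if v@d<0:v=-v
aw=np.degrees([np.arctan2(v[1],v[0]),np.arctan2(d[1],d[0])])-np.degrees(yaw)
rp=np.argwhere(red)[:,::-1].mean(0); e=atz("top",tu(rp),.094)-np.array(r[1:]); ar=np.degrees(np.arctan2(e[1],e[0])-yaw)
print("white slope/centroid deg",aw,"knob rad",np.radians(135-aw),"red",ar,np.linalg.norm(e),"ring rad",np.radians(135-ar))
E
python3 dial.py pics/top1.png; python3 dial.py pics/top0.png
```

```text
ring (np.float64(0.9467808259997219), np.float64(0.4685), np.float64(-0.019999999999999993))
knob (np.float64(0.9155184493227464), np.float64(0.468), np.float64(-0.019999999999999993))
D [ 0.46825 -0.02   ]
white slope/centroid deg [124.74018275 125.35292054] knob rad [0.17906759 0.1683733 ] red 25.381165487163422 0.02470549587789622 ring rad 1.9132095844477925
ring (np.float64(0.9464406107475709), np.float64(0.4685), np.float64(-0.019999999999999993))
knob (np.float64(0.9141222488177944), np.float64(0.468), np.float64(-0.019999999999999993))
D [ 0.46825 -0.02   ]
white slope/centroid deg [124.39604102 125.22162025] knob rad [0.185074   0.17066492] red 25.40002699633467 0.024677282553524534 ring rad 1.9128803890108592
```

```bash
python3 -m handwheel '[[-0.1,-3,0,0.1,0],[-0.1,-4.5,0,0.1,0],[-0.1,-4.6,0,0.1,0],[-0.1,-4.6,0,0.1,0],[-0.1,-4.6,0,0.1,0],[-0.1,-4.6,0,0.1,0],[-0.1,-4.6,0,0.1,0],[-0.1,-4.6,0,0.1,0],[-0.1,-4.5,0,0.1,0],[-0.1,-3,0,0.1,0]]'>/dev/null; python3 -m handwheel '[[0,0,-2,0,0],[0,0,-2,0,0],[0,0,-2,0,0],[0,0,0,0,0]]' ; python3 -c "
from h import *; st()"
```

```text
t: 14.52
tool_pos: [0.4675, -0.0234, 0.3217]
orientation: [-1.065, -2.952, 0.001]
force: [-0.5, 0.6, -0.0]
opening: 0.0931
gripper_force: 0.0
t 14.53 tcp [467.5 -23.4 321.7] yaw_y 50.33 tilt [-0.003  0.    -1.   ] q [-0.16 -0.18  1.94 -0.    1.38 -1.04] F [-0.5  0.6 -0. ] op 93.1 gf 0.0
```

```bash
python3 -m handwheel '[[0.07,0.33,0,0,0.3],[0,0,-1,0,0.4],[0,0,-1,0,0.45],[0,0,-0.8,0,0.45],[0,0,-0.5,0,0.45],[0,0,0,0,0.45]]' 12; python3 -c "
from h import *; st()"
```

```text
t: 15.28
tool_pos: [0.4693, -0.0193, 0.2896]
orientation: [-1.063, -2.955, 0.0]
force: [-0.7, -0.4, 0.2]
opening: 0.0514
gripper_force: 0.0
t 15.28 tcp [469.3 -19.3 289.6] yaw_y 50.42 tilt [-0.001  0.    -1.   ] q [-0.15 -0.14  1.97  0.    1.31 -1.03] F [-0.7 -0.4  0.2] op 51.4 gf 0.0
```

```bash
python3 -m handwheel '[[-0.1,-0.05,-0.05,0,0.5],[0,0,0,0,0.56],[0,0,0,0,0.6],[0,0,0,0,0.64],[0,0,0,0,0.7],[0,0,0,0,0.7],[0,0,0,0,0.7]]' 12; python3 -c "
from h import *; st()"
```

```text
t: 16.15
tool_pos: [0.4682, -0.0204, 0.2898]
orientation: [-1.064, -2.955, 0.003]
force: [-3.4, -4.5, 3.4]
opening: 0.0318
gripper_force: 12.1
t 16.15 tcp [468.2 -20.4 289.8] yaw_y 50.41 tilt [-0.001 -0.001 -1.   ] q [-0.15 -0.14  1.98 -0.    1.31 -1.03] F [-3.4 -4.5  3.4] op 31.8 gf 12.1
```

```bash
python3 -m handwheel '[[-0.06,-0.07,0,0,0.7],[0,0,0,-0.05,0.7],[0,0,0,-0.09,0.7],[0,0,0,-0.1,0.7],[0,0,0,-0.1,0.7],[0,0,0,-0.1,0.7],[0,0,0,-0.1,0.7],[0,0,0,-0.1,0.7],[0,0,0,-0.1,0.7],[0,0,0,0,0.7]]'; python3 -c "
from h import *; st()"
```

```text
t: 17.4
tool_pos: [0.468, -0.0206, 0.2898]
orientation: [2.06, 2.372, 0.0]
force: [1.3, -1.3, 0.8]
opening: 0.0316
gripper_force: 12.0
t 17.4 tcp [468.  -20.6 289.8] yaw_y 8.05 tilt [ 0. -0. -1.] q [-0.15 -0.14  1.98 -0.    1.31 -0.29] F [ 1.3 -1.3  0.8] op 31.6 gf 12.0
```

```bash
python3 -m handwheel '[[0,0,0,-0.08,0.7],[0,0,0,-0.12,0.7],[0,0,0,-0.12,0.7],[0,0,0,-0.12,0.7],[0,0,0,-0.12,0.7],[0,0,0,-0.12,0.7],[0,0,0,-0.12,0.7],[0,0,0,-0.12,0.7],[0,0,0,-0.07,0.7],[0,0,0,0,0.7]]'; python3 - <<'E'
from h import *
st(); cv2.imwrite("pics/s2.png",read_camera("scene")[:,:,::-1]); cv2.imwrite("pics/t2.png",read_camera("top")[:,:,::-1])
E
python3 -m handwheel '[[0,0,0,0,0.62],[0,0,0,0,0.55],[0,0,0,0,0.45],[0,0,0,0,0.4],[0,0,2,0,0.3],[0,0,4,0,0.2],[0,0,4,0,0],[0,3,0,0,0],[0,5,0,0,0],[0,6,0,0,0]]'>/dev/null; python3 -m handwheel '[[0,6,0,0,0],[0,6,0,0,0],[0,6,0,0,0],[0,5,0,0,0],[0,3,0,0,0],[0,0,0,0,0]]'; python3 - <<'E'
from h import *
st(); t=read_camera("top")[:,:,::-1]; cv2.imwrite("pics/top3.png",t)
cv2.imwrite("pics/g4.png",cv2.resize(t[215:300,280:400],None,fx=6,fy=6,interpolation=2))
E
python3 dial.py pics/top3.png
```

```text
t: 18.65
tool_pos: [0.4682, -0.0207, 0.2899]
orientation: [2.938, 1.111, 0.001]
force: [2.0, -1.4, -1.0]
opening: 0.0316
gripper_force: 12.0
t 18.65 tcp [468.2 -20.7 289.9] yaw_y -48.56 tilt [ 0.001 -0.    -1.   ] q [-0.15 -0.14  1.98 -0.    1.31  0.69] F [ 2.  -1.4 -1. ] op 31.6 gf 12.0
t: 20.75
tool_pos: [0.4673, 0.3813, 0.3892]
orientation: [-2.938, -1.112, 0.001]
force: [-0.7, -1.2, -0.4]
opening: 0.0925
gripper_force: 0.0
t 20.75 tcp [467.3 381.3 389.2] yaw_y -48.53 tilt [-0.001 -0.    -1.   ] q [0.6  0.15 1.5  0.   1.5  1.45] F [-0.7 -1.2 -0.4] op 92.5 gf 0.0
ring (np.float64(0.9476945073275348), np.float64(0.4685), np.float64(-0.019999999999999993))
knob (np.float64(0.905103528725576), np.float64(0.4685), np.float64(-0.019999999999999993))
D [ 0.4685 -0.02  ]
white slope/centroid deg [22.60313245 17.54939229] knob rad [1.96169541 2.04989981] red 25.409336933328625 0.02468676550027386 ring rad 1.9127178999571615
```

View pics/g4.png

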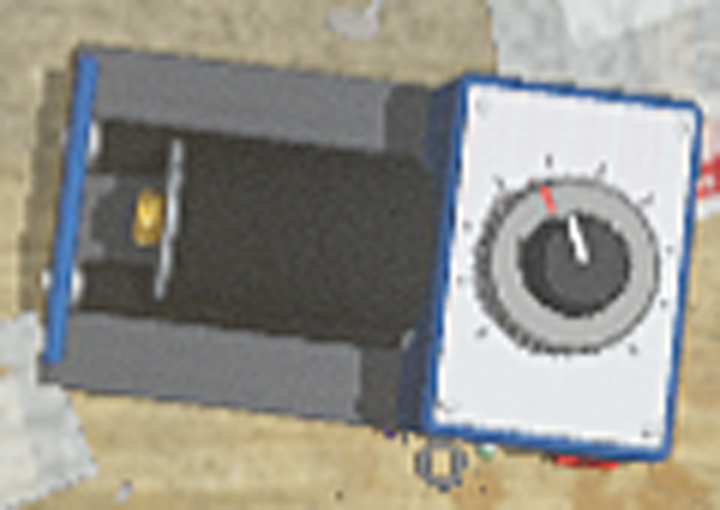

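The ring's red line is unmoved at about (546,199), and the white line runs from (573,218) to (585,262), close to aligned. I'll refine the angle, and move the arm clear so the scene camera sees it too.

```bash
python3 -m handwheel '[[-3,2,0,0,0],[-4,3,0,0,0],[-4,3,0,0,0],[-4,3,0,0,0],[-4,3,0,0,0],[-4,2,0,0,0],[-4,2,0,0,0],[-3,1,0,0,0],[0,0,0,0,0]]' | head -2; cat > fine.py <<'E'
from h import *
yaw=np.load("tumb.npy")[2]
def blob(n,im,D,z,r0,r1,wf):
    u=proj(n,[D[0],D[1],z])[0]; ys,xs=np.mgrid[int(u[1])-14:int(u[1])+15,int(u[0])-14:int(u[0])+15]
    pts=np.c_[xs.ravel(),ys.ravel()].astype(float); P=np.array([atz(n,q,z) for q in pts]); rr=np.linalg.norm(P-D,axis=1)
    w=wf(im[ys,xs].reshape(-1,3).astype(float))*((rr>r0)&(rr<r1)); m=(w[:,None]*P).sum(0)/w.sum()
    C=((P-m).T*w)@(P-m); v=np.linalg.eigh(C)[1][:,1]; v*=np.sign(v@(m-D)); return m,np.degrees(np.arctan2(v[1],v[0])),w.sum()
W=lambda c:np.clip(c.min(1)-90,0,None); Rd=lambda c:np.clip(c[:,2]-c[:,1]-30,0,None)
ang=lambda d:np.degrees(np.arctan2(d[1],d[0]))
import sys
new=read_camera("top")[:,:,::-1]; cv2.imwrite(sys.argv[1],new); sc=read_camera("scene")[:,:,::-1]; cv2.imwrite("pics/sc_"+sys.argv[1][5:],sc)
D=np.array([.4683,-.0203]); th=np.radians(float(sys.argv[2]))
a=blob("top",cv2.imread("pics/top0.png"),D,.1145,0,.0155,W); b=blob("top",new,D,.1145,0,.0155,W); r=blob("top",new,D,.094,.018,.033,Rd)
print(a,b,r)
ch=b[0]-a[0]; L=np.linalg.norm(ch); rho=L/2/np.sin(th/2); n=np.array([ch[1],-ch[0]])/L
mid=(a[0]+b[0])/2; n*=np.sign(n@(D-mid)); c=mid+n*rho*np.cos(th/2)
print("axis",c,"rho",rho,"rot by slope",a[1]-b[1],"abs before/after",ang(a[0]-c),ang(b[0]-c),"red",ang(r[0]-c),"r",np.linalg.norm(r[0]-c))
E
python3 fine.py pics/top4.png 99; python3 - <<'E'
import sys; sys.argv=["x","pics/top5.png","99"]
import cv2,numpy as np
t=cv2.imread("pics/top4.png"); s=cv2.imread("pics/sc_top4.png")
a=np.hstack([cv2.resize(t[235:285,350:400],(400,400),interpolation=2),cv2.resize(s[140:180,325:365],(400,400),interpolation=2)])
cv2.imwrite("pics/g5.png",a)
E
```

```text
t: 21.92
tool_pos: [0.1668, 0.5692, 0.3898]
(array([ 0.4653196 , -0.01519748]), np.float64(113.74318993246091), np.float64(2315.0)) (array([ 0.47359477, -0.01900733]), np.float64(15.391659554113277), np.float64(2028.0)) (array([ 0.49196918, -0.01215279]), np.float64(17.68902984263986), np.float64(494.0))
axis [ 0.46783022 -0.02063624] rho 0.005990269083824832 rot by slope 98.35153037834763 abs before/after 114.77885145809674 15.77885145809678 red 19.363620396825453 r 0.025586289795671905
```

View pics/g5.png

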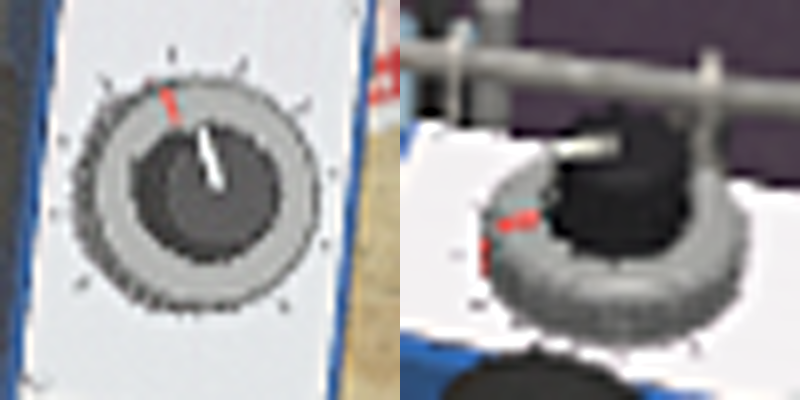

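```bash
cat > f2.py <<'E'
import sys; sys.argv=["x","pics/top6.png","99"]
from fine import *
print("top red limited")
for r0,r1 in ((.019,.029),(.019,.030),(.018,.031)):
    r=blob("top",new,c,.094,r0,r1,Rd); print(r,ang(r[0]-c),np.linalg.norm(r[0]-c))
off=lambda u,v:np.array([325+(u-400)/10-.5,140+v/10-.5])
for nm,z,p,q in (("white",.1145,(555,155),(615,143)),("red",.094,(497,228),(540,215))):
    P,Q=atz("scene",off(*p),z),atz("scene",off(*q),z); print(nm,P,Q,np.linalg.norm(P-Q),ang(P-Q))
# scene: ring centroid in scene
m=atz("scene",off(518,221),.094); print("scene red mid",m, "axis proj",proj("scene",[c[0],c[1],.094]),proj("scene",[c[0],c[1],.1145]))
E
python3 f2.py | tail -7
```

```text
top red limited
(array([ 0.49196203, -0.01214604]), np.float64(17.314550471499544), np.float64(499.0)) 19.388409282855676 0.025458954924426444
(array([ 0.49196203, -0.01214604]), np.float64(17.314550471499544), np.float64(499.0)) 19.388409282855676 0.025458954924426444
(array([ 0.49196203, -0.01214604]), np.float64(17.314550471499544), np.float64(499.0)) 19.388409282855676 0.025458954924426444
white [ 0.48227786 -0.0125374 ] [ 0.4691311  -0.01987139] 0.015054060472209897 29.155187854778575
red [ 0.49445097 -0.00873622] [ 0.48519444 -0.01563366] 0.011543741535937966 36.69138736382448
scene red mid [ 0.48997273 -0.01234499] axis proj [[346.01891077 160.6096208 ]] [[346.54195739 153.67577287]]
```

The scene picture gives the white line slightly past the red one. All the estimates say it overshot by 2–7°, most likely about 3.5°, so I'll regrip and nudge it back by that.

```bash
python3 -m handwheel '[[3,-2,0,0,0],[4,-4,0,0,0],[4,-4,0,0,0],[4,-4,0,0,0],[4,-4,0,0,0],[4,-4,0,0,0],[4,-4,0,0,0],[3,-5,0,0,0],[0,-5,0,0,0],[0,-5,0,0,0]]'|head -2; python3 -m handwheel '[[0,-5,0,0,0],[0,-5,0,0,0],[0,-4,0,0,0.2],[0,-3,-1,0,0.3],[0,-1,-2,0,0.4],[0,0,-2,0,0.45],[0,0,0,0,0.45]]'; python3 -c "
from h import *; st()"
```

```text
t: 23.38
tool_pos: [0.4684, 0.1564, 0.3897]
t: 24.25
tool_pos: [0.467, -0.0217, 0.3382]
orientation: [-2.94, -1.104, 0.005]
force: [0.1, 0.5, 0.3]
opening: 0.052
gripper_force: 0.0
t 24.25 tcp [467.  -21.7 338.2] yaw_y -48.83 tilt [-0.003  0.    -1.   ] q [-0.16 -0.19  1.93 -0.    1.41  0.7 ] F [0.1 0.5 0.3] op 52.0 gf 0.0
```

```bash
python3 -m handwheel '[[0.05,0.05,-1.5,0,0.45],[0,0,-1.5,0,0.45],[0,0,-1.2,0,0.45],[0,0,-0.6,0,0.45],[0,0,0,0,0.45],[0,0,0,0,0.45]]'; python3 -c "
from h import *; st()"
```

```text
t: 25.0
tool_pos: [0.4686, -0.02, 0.2922]
orientation: [2.939, 1.108, 0.001]
force: [-0.3, -0.6, -0.2]
opening: 0.0511
gripper_force: 0.0
t 25.0 tcp [468.6 -20.  292.2] yaw_y -48.69 tilt [ 0.001 -0.    -1.   ] q [-0.15 -0.15  1.97  0.    1.31  0.7 ] F [-0.3 -0.6 -0.2] op 51.1 gf 0.0
```

```bash
python3 -m handwheel '[[-0.05,-0.06,-0.2,0,0.5],[0,0,0,0,0.56],[0,0,0,0,0.6],[0,0,0,0,0.64],[0,0,0,0,0.7],[0,0,0,0,0.7],[0,0,0,0.03,0.7],[0,0,0,0.03,0.7],[0,0,0,0,0.7],[0,0,0,0,0.7]]' 12; python3 -c "
from h import *; st()"; python3 -m handwheel '[[0,0,0,0,0.62],[0,0,0,0,0.55],[0,0,0,0,0.45],[0,0,0,0,0.4],[0,0,2,0,0.3],[0,0,4,0,0.2],[0,0,4,0,0],[0,3,0,0,0],[0,5,0,0,0],[0,6,0,0,0]]'>/dev/null; python3 -m handwheel '[[0,6,0,0,0],[0,6,0,0,0],[0,6,0,0,0],[0,5,0,0,0],[-2,4,0,0,0],[-4,3,0,0,0],[-4,3,0,0,0],[-4,3,0,0,0],[-4,3,0,0,0]]'>/dev/null; python3 -m handwheel '[[-4,2,0,0,0],[-4,2,0,0,0],[-3,1,0,0,0],[0,0,0,0,0]]'|head -2; python3 fine.py pics/top7.png 95.5; python3 - <<'E'
import cv2,numpy as np
t=cv2.imread("pics/top7.png"); s=cv2.imread("pics/sc_top7.png")
a=np.hstack([cv2.resize(t[235:285,350:400],(400,400),interpolation=2),cv2.resize(s[140:240,295:395],(400,400),interpolation=2)])
cv2.imwrite("pics/g6.png",a)
E
```

```text
t: 26.25
tool_pos: [0.468, -0.0208, 0.2898]
orientation: [2.905, 1.195, 0.001]
force: [3.3, -3.6, -1.7]
opening: 0.0313
gripper_force: 11.9
t 26.25 tcp [468.  -20.8 289.8] yaw_y -45.28 tilt [ 0.001 -0.    -1.   ] q [-0.15 -0.14  1.98 -0.    1.31  0.64] F [ 3.3 -3.6 -1.7] op 31.3 gf 11.9
t: 29.12
tool_pos: [0.1758, 0.5599, 0.3896]
(array([ 0.4653196 , -0.01519748]), np.float64(113.74318993246091), np.float64(2315.0)) (array([ 0.47388291, -0.01847567]), np.float64(17.434648876023015), np.float64(1910.0)) (array([ 0.49199912, -0.01212552]), np.float64(17.312145976576566), np.float64(492.0))
axis [ 0.46811241 -0.02072576] rho 0.006193674536566417 rot by slope 96.30854105643789 abs before/after 116.80226564401895 21.30226564401912 red 19.801045134242546 r 0.025387779403072762
```

View pics/g6.png

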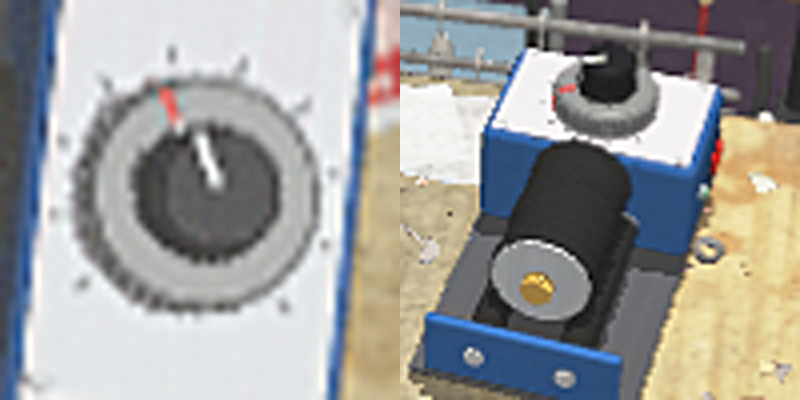

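The white line now matches the red within about 2° (17.4° against 17.3° by slope). The ring hasn't moved, and the barrel sits on the rollers close to the housing. I'm handing it in.

```bash
python3 -c "
from plant import job; print(job.close_job())"
```

```text
the job is handed in; nothing more can be done
None
```

The job is handed in at about 29 s: the barrel is on the rollers, set 4–5 mm off the housing wall after touching it, and the knob's white line matches the ring's red line to about 2° after a 3.5° turn back; the ring did not move in the images, but I never saw the lever under the barrel, so that it is held down rests on the barrel's position.

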